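# Find the tight spot of a linear rail

### The arm

A 6-joint arm with a two-finger parallel gripper is mounted at the origin on the work surface. World frame = base frame: x ahead of the robot, y to its left, z up, the work surface at z = 0. Lengths are in m, angles in rad, forces in N, time in s.
With the tool pointing down it reaches from about 0.3 to 0.875 m from the base axis. Payload 6.4 kg.
Tool frame: the origin (TCP) lies at the very end of the fingers, on their centre line; the grasp point (between the pads) lies 19 mm behind it; z points along the fingers, y is the line along which they close (so a half turn about z gives the same grasp; the last joint's range is limited). The gripper opens to 85 mm and grips with 20 to 120 N. Pads are 22 mm wide; open, the fingers measure 114 mm over their backs; the gripper's body (76 mm by 85 mm) begins 54 mm behind the grasp point. The pads swing forward as they close: fully open they stand 13 mm farther back than shut.
Start: joints at [-1.424, 0.181, 1.607, -0, 1.354, -0.206], TCP at [0.199, -0.54, 0.231] pointing down, gripper open.
Joint ranges: [-2.99, 2.99], [-0.89, 2.07], [0.3, 2.58], [-1.14, 4.28], [0, 2.63], [-3.12, 3.12]. Speed limits (rad/s): [2.57, 2.57, 3.01, 3.14, 3.14, 3.14].

### API

Orientations are given as a unit quaternion [w, x, y, z].
In Python, from bench import ctrl gives the robot as it stands.
- The arm moves only by the tool jog_arm, never from a script. Its argument "series" is a list that holds one entry, the list of rows, each a list of 7 numbers: the shift along the tool's x, y, z in mm, then the turn, a rotation vector about the tool's x, y, z in rad, then the finger opening in mm, from 0 to 85.4. In form: [[[tx, ty, tz, rx, ry, rz, gripper], ...]]. A call has exactly 10 rows; each row shifts and turns the commanded pose from where the row before left it, along the tool's axes as they then stand; what a row does not reach is not made up. A row lasts 1/10 s, in which the tool goes at most 50 mm and 8.59 degrees, less where a joint would pass 70% of its speed; a pose out of reach is approached as far as the arm can. A call with a gripper value outside its range is refused whole. The fingers move at their own pace and stop on an object; the grip force is fixed at half the most. Time passes only in rows, so rows that do not move let the fingers close, or fill a call up. It gives the time, the measured TCP pose, the force, the opening and the grip force at its end, in the units of the state.
- ctrl.get_obs(): the state, without advancing time (a new reading comes with each control period).
- ctrl.camera(name): name is "scene" or "side" or "wrist"; returns a dict with "frame" (384x512x3 uint8, blue, green, red), "z_map" (384x512 float32, m along the optical axis (not along the pixel's ray), 0 where there is no reading), "fx", "fy", "cx", "cy" (pixels), "k1" (the pictures are not rectified: a ray, as slopes to the right and down, at radius r is drawn at 1 + k1 r^2 times it, then the intrinsics apply), "xyz" and "rotation" of the camera in the world. Camera axes: x right, y down, z forward; pixel columns grow to the right and rows downward; lengths in m; the calibration is good to about 2 mm. A picture is of the moment at which its call begins.
- ctrl.hand_in(): hands the job in; it is judged then, once.
The state is a dict: "time_s": time; "q": joint angles; "dq": joint speeds; "joint_efforts": joint torques, N m; "eef_pos": TCP position; "eef_rot": TCP orientation; "wrist_force": force on the tool from outside, world axes, zero at the start; "torque": the same for the moment, N m; "opening": opening from 0.0 (shut) to 1.0 (fully open); "grasp_force": force on a finger pad.
Only numpy, scipy, OpenCV 4.12 (cv2) and the standard library are available. Lean on these libraries where they do the work, as an engineer would, in place of code of your own. Each camera call takes 0.05 s, during which the arm holds its last target. There are 200 camera calls.

### The job

The linear guide on the bench is tight somewhere along its rail. Run its carriage gently up against the left-hand end stop and then through its whole travel up against the right-hand one (left and right as seen from the robot), feeling how hard it has to be pushed. Then bring the carriage back and leave it standing, released, on the tightest spot of the rail (there is also a slightly rough place: not that one), without disturbing the other things on the bench.

Things in the scene. Friction and masses are not known exactly. Their poses are not given: they have to be found in the camera images.
- rail: Steel linear guide rail, 420 x 23 mm, 22 mm high, bolted along the middle of an aluminium base plate (480 x 110 x 18 mm) fixed to the bench. Origin: centre of the plate's underside, at bench height; y runs along the rail to its left-hand end, z up. At each end, 195 mm from the middle, an aluminium stop block: 50 mm across the rail, 22 mm along it, top 64 mm above the bench.
- rail_top (a point): Middle of the rail's top face, 40 mm above the bench. Unseen in the rail, 45 to 95 mm from here, one on either side, are a tight spot and a slightly rough place (a little oversize, 8 mm long). Push needed to slide: 6 to 8 N on good rail; 8.5 to 10 N going on to the rough place; 13 to 16 N going on to the tight spot, most when 9 mm short of its middle, normal on top, less than normal coming off.
- carriage: Steel block on the rail: 48 mm across the rail, 84 mm along it (middle 60 mm steel with flat sides to grip, then black plastic end caps), 33 mm high. Origin: its middle, 41 mm above the bench; underside 6.5 mm clear of the base plate. Slides along the rail's y only, stays where it is left; starts within 30 mm of mid-travel. Its ends meet the buffers with its origin 130 mm from the rail's middle.
- carriage_top (a point): Centre of the carriage's top face, 57.5 mm above the bench.
- stop_left: Black rubber buffer, 20 mm across, 12 mm long, on the inner face of the left-hand (+y) stop block, 50 mm above the bench. Origin: centre of its back face, 184 mm from the rail's middle. It gives about 1 mm per 5 N of push; over 25 N is ramming it.
- stop_right: The same rubber buffer on the right-hand (-y) stop block, 184 mm from the rail's middle. Same give and limit.
- screwdriver: Screwdriver lying on the bench beside the base plate, a bystander to be left alone.
- tape: Roll of tape, 96 mm across and 50 mm high, lying flat beyond the base plate, a bystander to be left alone.
- jar: Glass jar with a metal cap, 70 mm across and 85 mm high, standing beyond the base plate, a bystander to be left alone.

How it is judged:
On the way, in this order (a step that is already met when the one before it is completed fails the run):
1. the carriage is up against the left-hand buffer (contact force between carriage and stop_left above 1 N), for 0.05 s.
2. the carriage has been run through its travel and is up against the right-hand buffer (contact force between carriage and stop_right above 1 N), for 0.05 s.
At the end, for the whole second after the job is handed in: The carriage stands still and released on the tight spot: the rail squeezes it with more than 13 N (true within about 9 mm of the tight spot's middle and nowhere else; the rough place squeezes it with 11 N at most), clear of both end stops (within 125 mm of the middle of the travel) (contact force between carriage and anything else above 13 N and y of carriage in the frame of rail between -0.125 and 0.125 m and linear speed of carriage below 0.02 m/s); the robot touches nothing.
It fails at once if the carriage is rammed against an end stop (over 25 N on a buffer) (contact force between carriage and stop_left above 25 N or contact force between carriage and stop_right above 25 N).
It fails at once if the screwdriver, tape or jar is disturbed (moved over 15 mm) (distance of any of screwdriver, tape, jar from where it was at the start of the episode above 0.015 m).
It also fails if it takes over 64 s, if anything falls off the work surface, if the arm or the gripper's body presses on something with over 40 N, if the wrist force passes 120 N, or if a joint passes its speed limit or range.

## Working session

There is one attempt and no reset: what is moved stays moved. The work goes in short steps, Python scripts to look and compute and a tool call to move; the robot and the scene stay as the last step left them, time stands still between calls to the robot, and variables do not carry over. Pictures are saved under pics/ and viewed, at most 10 in all, crops included, and the job is handed in when it is done.

Besides the shell and the picture viewer there is one more tool, called after "Emit:" as a command line: name --argument value ..., lists and objects as JSON in quotes. jog_arm: Moves the arm, as the interface text tells. Its arguments: {"type":"object","properties":{"series":{"type":"array"}},"required":["series"]}

```bash
mkdir -p pics
python3 - <<'E'
from bench import ctrl
import cv2,numpy as np
o=ctrl.get_obs();print({k:np.round(v,3) for k,v in o.items()})
ims=[]
for n in["scene","side"]:
    c=ctrl.camera(n);ims.append(c["frame"]);print(n,[c[k] for k in("fx","fy","cx","cy","k1","xyz","rotation")])
    np.savez(n,**c)
    cv2.imwrite(f"pics/{n}0.png",c["frame"])
E
```

```text
{'time_s': np.float64(0.0), 'q': array([-1.424,  0.182,  1.608, -0.   ,  1.354, -0.206]), 'dq': array([-0.002, -0.002,  0.   , -0.001, -0.002, -0.   ]), 'joint_efforts': array([-0.0000e+00, -4.4486e+01, -3.5134e+01, -0.0000e+00,  9.0000e-03,
        0.0000e+00]), 'eef_pos': array([ 0.199, -0.539,  0.23 ]), 'eef_rot': array([-0.001,  0.984,  0.175,  0.   ]), 'wrist_force': array([ 1.238, -0.139, -0.109]), 'torque': array([ 0.027, -0.07 ,  0.014]), 'grasp_force': np.float64(0.0), 'opening': np.float64(1.0)}
scene [437.8185247129557, 437.8185247129557, 261.0228347272315, 189.51755520125667, -0.1710922877298851, array([ 1.11860907, -0.08666295,  0.91860237]), array([-0.21163297,  0.77280362,  0.57511745, -0.16500294])]
side [358.2550388369799, 358.2550388369799, 254.8376923709236, 194.51270792484738, 0.035940990931093854, array([0.23893222, 0.56706895, 0.48833448]), array([ 0.13915412, -0.28517769,  0.83502448, -0.44949297])]
```

View pics/scene0.png

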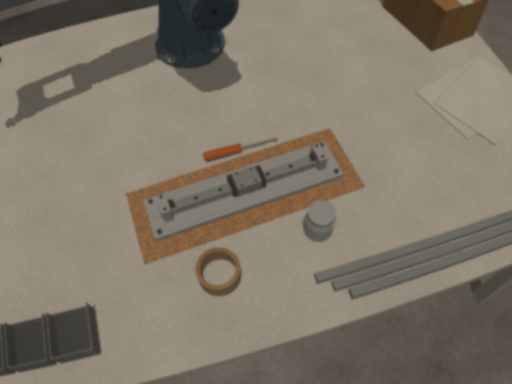

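View pics/side0.png

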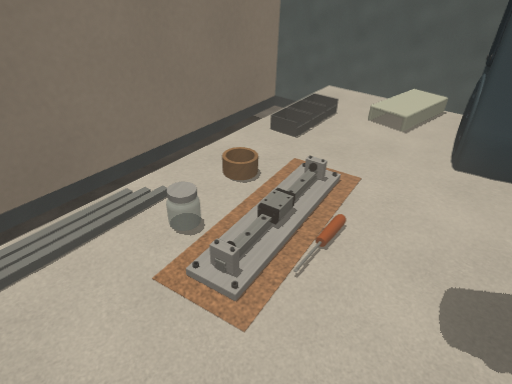

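The scene picture shows the rail from about (165,205) to (320,155), with the carriage at (246,180). The screwdriver (240,150) is on the robot's side, and the tape (218,271) and jar (320,220) are on the far side. The side view agrees. Next I'll measure heights from the depth map and fit the plate, stops and carriage.

```bash
cat > h.py <<'E'
import numpy as np,cv2
from scipy.spatial.transform import Rotation as R
def rays(c,uv):
    K=np.array([[c["fx"],0,c["cx"]],[0,c["fy"],c["cy"]],[0,0,1.]])
    n=cv2.undistortPoints(np.float64(uv).reshape(-1,1,2),K,np.array([float(c["k1"]),0,0,0])).reshape(-1,2)
    return np.c_[n,np.ones(len(n))]
def rot(c): return R.from_quat(np.asarray(c["rotation"])[[1,2,3,0]]).as_matrix()
def cloud(c):
    v,u=np.mgrid[:384,:512];d=rays(c,np.c_[u.ravel(),v.ravel()])*np.asarray(c["z_map"]).reshape(-1,1)
    return (d@rot(c).T+c["xyz"]).reshape(384,512,3)
def plane(c,uv,z):
    d=rays(c,uv)@rot(c).T;o=np.asarray(c["xyz"]);return o+d*((z-o[2])/d[:,2])[:,None]
E
python3 - <<'E'
from h import *
for n,box in(("scene",(125,365,125,258)),("side",(160,365,150,320))):
    c=np.load(n+".npz");P=cloud(c)
    m=np.zeros((384,512),bool);u0,u1,v0,v1=box;m[v0:v1,u0:u1]=1
    hsv=cv2.cvtColor(c["frame"],cv2.COLOR_BGR2HSV)
    z=P[...,2]
    print(n,"bench z",np.median(z[m&(hsv[...,1]>100)]))
    def comp(lo,hi,zp,name,k=1):
        mm=(m&(z>lo)&(z<hi)&(hsv[...,1]<90)).astype(np.uint8)
        N,L,S,_=cv2.connectedComponentsWithStats(mm)
        for i in 1+np.argsort(-S[1:,4])[:k]:
            v,u=np.where(L==i);p=plane(c,np.c_[u,v],zp)
            r=cv2.minAreaRect(np.float32(p[:,:2]*1000))
            print(name,len(u),"med z",np.round(np.median(z[L==i]),4),"px",u.mean().round(),v.mean().round(),"rect",np.round(r[0],1),np.round(r[1],1),round(r[2],1))
    comp(.010,.026,.018,"plate",2);comp(.051,.0605,.0575,"carr",3);comp(.0605,.072,.064,"stops",3)
    comp(.034,.046,.04,"railtop",3)
E
```

```text
scene bench z 0.0014495761163101917
plate 3994 med z 0.0176 px 240.0 199.0 rect [576.9  21.7] [115.4 479. ] 4.9
plate 1238 med z 0.0178 px 236.0 174.0 rect [533.5  25.2] [ 30.6 385.4] 4.8
carr 642 med z 0.0565 px 246.0 178.0 rect [576.3  28. ] [51.9 85.1] 5.1
carr 144 med z 0.0569 px 318.0 226.0 rect [738.  148.3] [69.3 46.2] 61.9
carr 69 med z 0.0568 px 315.0 156.0 rect [566.  204.8] [49.6 25.1] 29.5
stops 170 med z 0.0637 px 163.0 203.0 rect [ 590.8 -171.8] [51.7 22.2] 3.2
stops 160 med z 0.0643 px 319.0 152.0 rect [559.  214.3] [52.1 23.6] 5.2
stops 59 med z 0.063 px 318.0 226.0 rect [743.7 143.7] [54.5 20.2] 57.1
railtop 576 med z 0.0394 px 201.0 196.0 rect [585.1 -87.1] [ 26.1 150.2] 4.8
railtop 482 med z 0.0397 px 291.0 167.0 rect [566.3 151. ] [153.4  37.6] 89.0
railtop 97 med z 0.04 px 249.0 189.0 rect [596.8  30. ] [ 9.4 83.7] 4.6
side bench z 0.0005963244592029349
plate 4123 med z 0.0168 px 262.0 241.0 rect [570.1  27.2] [112.7 483.3] 4.6
plate 819 med z 0.0167 px 260.0 207.0 rect [616.4 -19.1] [ 28.5 379. ] 4.7
carr 544 med z 0.0557 px 276.0 200.0 rect [570.1  35.5] [49.9 87.1] 4.4
carr 177 med z 0.0561 px 182.0 206.0 rect [710.9 170.2] [65.9 49.6] 49.4
carr 122 med z 0.056 px 224.0 253.0 rect [552.2 228. ] [54.  24.4] 26.7
stops 259 med z 0.0629 px 224.0 247.0 rect [556.1 220.1] [49.6 23.7] 4.9
stops 136 med z 0.0644 px 183.0 202.0 rect [709.3 169.5] [58.7 35.5] 53.8
stops 91 med z 0.0625 px 316.0 160.0 rect [ 586.8 -166.1] [48.6 24.8] 6.7
railtop 626 med z 0.0388 px 257.0 226.0 rect [568.6  84.5] [209.8  50. ] 88.9
railtop 339 med z 0.0386 px 304.0 179.0 rect [ 576.2 -107.2] [ 53.5 152.7] 12.0
railtop 163 med z 0.0395 px 223.0 260.0 rect [553.3 226.1] [53.8 26.8] 26.4
```

Emit:
jog_arm --series '[[[39, -29, 0, 0, 0, 0, 85], [39, -29, 0, 0, 0, 0, 85], [39, -29, 0, 0, 0, 0, 85], [39, -29, 0, 0, 0, 0, 85], [39, -29, 0, 0, 0, 0, 85], [39, -29, 0, 0, 0, 0, 85], [39, -29, 0, 0, 0, 0, 85], [39, -29, 0, 0, 0, 0, 85], [39, -29, 0, 0, 0, 0, 85], [39, -29, 0, 0, 0, 0, 85]]]'

```text
time_s: 1.1
eef_pos: [0.465, -0.1307, 0.2312]
eef_rot: [0.0, 0.984, 0.175, -0.0]
wrist_force: [-0.1, -0.1, -0.6]
opening: 0.992
grasp_force: 0.0
```

Emit:
jog_arm --series '[[[39, -29, 0, 0, 0, 0, 85], [39, -29, 0, 0, 0, 0, 85], [39, -29, 0, 0, 0, 0, 85], [39, -29, 0, 0, 0, 0, 85], [0, 0, 0, 0, 0, -0.145, 85], [0, 0, 0, 0, 0, -0.145, 85], [0, 0, 0, 0, 0, -0.145, 85], [0, 0, 0, 0, 0, -0.145, 85], [0, 0, 0, 0, 0, -0.145, 85], [0, 0, 0, 0, 0, -0.145, 85]]]'

```text
time_s: 2.1
eef_pos: [0.5704, 0.0302, 0.2307]
eef_rot: [-0.0, 0.817, 0.577, -0.0]
wrist_force: [0.0, -0.3, 0.1]
opening: 0.994
grasp_force: 0.0
```

Emit:
jog_arm --series '[[[0, 0, 0, 0, 0, -0.145, 85], [0, 0, 0, 0, 0, -0.145, 85], [0, 0, 0, 0, 0, -0.142, 85], [0, 0, 15, 0, 0, 0, 85], [0, 0, 15, 0, 0, 0, 85], [0, 0, 10, 0, 0, 0, 85], [0, 0, 0, 0, 0, 0, 85], [0, 0, 0, 0, 0, 0, 85], [0, 0, 0, 0, 0, 0, 85], [0, 0, 0, 0, 0, 0, 85]]]'

```text
time_s: 3.1
eef_pos: [0.5713, 0.03, 0.192]
eef_rot: [0.001, 0.677, 0.736, 0.0]
wrist_force: [0.1, 0.6, -0.1]
opening: 0.996
grasp_force: 0.0
```

Run:
```python
from bench import ctrl
from h import *
o=ctrl.get_obs();print({k:np.round(v,4) for k,v in o.items()})
c=ctrl.camera("wrist");np.savez("wrist",**c);cv2.imwrite("pics/w0.png",c["frame"]);P=cloud(c);z=P[...,2]
m=((z>.05)&(z<.0605)).astype(np.uint8);N,L,S,_=cv2.connectedComponentsWithStats(m)
for i in 1+np.argsort(-S[1:,4])[:3]:
    v,u=np.where(L==i);r=cv2.minAreaRect(np.float32(plane(c,np.c_[u,v],.0575)[:,:2]*1000));print(len(u),u.mean(),v.mean(),np.median(z[L==i]),r)
print(c["xyz"])
```

```text
{'time_s': np.float64(3.1), 'q': array([-0.155 ,  0.211 ,  1.654 ,  0.    ,  1.2754, -0.2386]), 'dq': array([-0.0004, -0.0017,  0.0016, -0.0013, -0.0015, -0.0023]), 'joint_efforts': array([-1.10000e-02, -4.45705e+01, -3.38188e+01, -5.00000e-04,
       -4.00000e-04,  6.30000e-03]), 'eef_pos': array([0.5713, 0.03  , 0.192 ]), 'eef_rot': array([5.000e-04, 6.769e-01, 7.361e-01, 4.000e-04]), 'wrist_force': array([ 0.0546,  0.6153, -0.0529]), 'torque': array([ 0.036 , -0.0548, -0.0288]), 'grasp_force': np.float64(0.0), 'opening': np.float64(0.9962)}
5012 254.93575418994413 182.24341580207502 0.05672476998976894 ((572.852783203125, 31.351045608520508), (47.70685958862305, 84.4774398803711), 4.702425956726074)
1072 428.0205223880597 51.319962686567166 0.05635651423040286 ((708.598388671875, 154.11045837402344), (43.735599517822266, 67.87686157226562), 15.533889770507812)
499 253.79759519038078 351.35270541082167 0.05630642753583254 ((587.5728759765625, -152.32615661621094), (49.82046127319336, 22.430484771728516), 4.739706993103027)
[0.56434222 0.11336609 0.33423677]
```

View pics/w0.png

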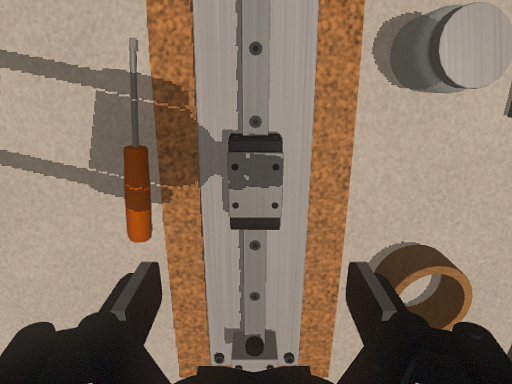

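The wrist view shows the carriage at (255,182), between the open fingers. It measures 47.7 x 84.5 mm at 4.7°, which matches the given size, and the screwdriver, jar and tape are clear. I'll descend and grip.

Emit:
jog_arm --series '[[[1.3, 1.7, 20, 0, 0, 0, 85], [0, 0, 20, 0, 0, 0, 85], [0, 0, 20, 0, 0, 0, 85], [0, 0, 20, 0, 0, 0, 85], [0, 0, 20, 0, 0, 0, 85], [0, 0, 20, 0, 0, 0, 85], [0, 0, 20, 0, 0, 0, 85], [0, 0, 16, 0, 0, 0, 85], [0, 0, 10, 0, 0, 0, 85], [0, 0, 0, 0, 0, 0, 85]]]'

```text
time_s: 4.15
eef_pos: [0.5714, 0.0316, 0.024]
eef_rot: [-0.001, 0.677, 0.736, -0.001]
wrist_force: [0.7, 0.6, -1.1]
opening: 0.998
grasp_force: 0.0
```

Emit:
jog_arm --series '[[[0, 0, 0, 0, 0, 0, 40], [0, 0, 0, 0, 0, 0, 40], [0, 0, 0, 0, 0, 0, 40], [0, 0, 0, 0, 0, 0, 40], [0, 0, 0, 0, 0, 0, 40], [0, 0, 0, 0, 0, 0, 40], [0, 0, 0, 0, 0, 0, 40], [0, 0, 0, 0, 0, 0, 40], [0, 0, 0, 0, 0, 0, 40], [0, 0, 0, 0, 0, 0, 40]]]'

```text
time_s: 5.15
eef_pos: [0.5727, 0.0313, 0.0267]
eef_rot: [0.0, 0.677, 0.736, 0.0]
wrist_force: [-2.3, 0.1, 5.8]
opening: 0.552
grasp_force: 63.0
```

Emit:
jog_arm --series '[[[2, 0, 0, 0, 0, 0, 40], [3.5, 0, 0, 0, 0, 0, 40], [3.5, 0, 0, 0, 0, 0, 40], [3.5, 0, 0, 0, 0, 0, 40], [3.5, 0, 0, 0, 0, 0, 40], [3.5, 0, 0, 0, 0, 0, 40], [3, 0, 0, 0, 0, 0, 40], [1, 0, 0, 0, 0, 0, 40], [0.8, 0, 0, 0, 0, 0, 40], [0.7, 0, 0, 0, 0, 0, 40]]]'

```text
time_s: 6.15
eef_pos: [0.5708, 0.0548, 0.0267]
eef_rot: [0.001, 0.677, 0.736, -0.001]
wrist_force: [-2.8, -8.0, 4.9]
opening: 0.55
grasp_force: 62.9
```

Emit:
jog_arm --series '[[[0.7, 0, 0, 0, 0, 0, 40], [0.7, 0, 0, 0, 0, 0, 40], [0.7, 0, 0, 0, 0, 0, 40], [0.7, 0, 0, 0, 0, 0, 40], [0.7, 0, 0, 0, 0, 0, 40], [0.7, 0, 0, 0, 0, 0, 40], [0.7, 0, 0, 0, 0, 0, 40], [0.7, 0, 0, 0, 0, 0, 40], [0.7, 0, 0, 0, 0, 0, 40], [0.7, 0, 0, 0, 0, 0, 40]]]'

```text
time_s: 7.15
eef_pos: [0.5702, 0.0617, 0.0267]
eef_rot: [0.001, 0.677, 0.736, -0.001]
wrist_force: [-2.5, -7.1, 5.0]
opening: 0.551
grasp_force: 62.9
```

Emit:
jog_arm --series '[[[0.7, 0, 0, 0, 0, 0, 40], [0.7, 0, 0, 0, 0, 0, 40], [0.7, 0, 0, 0, 0, 0, 40], [0.7, 0, 0, 0, 0, 0, 40], [0.7, 0, 0, 0, 0, 0, 40], [0.7, 0, 0, 0, 0, 0, 40], [0.7, 0, 0, 0, 0, 0, 40], [0.7, 0, 0, 0, 0, 0, 40], [0.7, 0, 0, 0, 0, 0, 40], [0.7, 0, 0, 0, 0, 0, 40]]]'

```text
time_s: 8.15
eef_pos: [0.5696, 0.0687, 0.0267]
eef_rot: [0.001, 0.677, 0.736, -0.001]
wrist_force: [-2.8, -7.7, 4.5]
opening: 0.553
grasp_force: 62.9
```

Emit:
jog_arm --series '[[[0.7, 0, 0, 0, 0, 0, 40], [0.7, 0, 0, 0, 0, 0, 40], [0.7, 0, 0, 0, 0, 0, 40], [0.7, 0, 0, 0, 0, 0, 40], [0.7, 0, 0, 0, 0, 0, 40], [0.7, 0, 0, 0, 0, 0, 40], [0.7, 0, 0, 0, 0, 0, 40], [0.7, 0, 0, 0, 0, 0, 40], [0.7, 0, 0, 0, 0, 0, 40], [0.7, 0, 0, 0, 0, 0, 40]]]'

```text
time_s: 9.15
eef_pos: [0.569, 0.0757, 0.0267]
eef_rot: [0.001, 0.677, 0.736, -0.001]
wrist_force: [-2.5, -7.5, 5.0]
opening: 0.551
grasp_force: 62.9
```

Emit:
jog_arm --series '[[[0.7, 0, 0, 0, 0, 0, 40], [0.7, 0, 0, 0, 0, 0, 40], [0.7, 0, 0, 0, 0, 0, 40], [0.7, 0, 0, 0, 0, 0, 40], [0.7, 0, 0, 0, 0, 0, 40], [0.7, 0, 0, 0, 0, 0, 40], [0.7, 0, 0, 0, 0, 0, 40], [0.7, 0, 0, 0, 0, 0, 40], [0.7, 0, 0, 0, 0, 0, 40], [0.7, 0, 0, 0, 0, 0, 40]]]'

```text
time_s: 10.15
eef_pos: [0.5685, 0.0827, 0.0266]
eef_rot: [0.001, 0.677, 0.736, -0.001]
wrist_force: [-1.7, -6.9, 5.6]
opening: 0.547
grasp_force: 62.9
```

Emit:
jog_arm --series '[[[0.7, 0, 0, 0, 0, 0, 40], [0.7, 0, 0, 0, 0, 0, 40], [0.7, 0, 0, 0, 0, 0, 40], [0.7, 0, 0, 0, 0, 0, 40], [0.7, 0, 0, 0, 0, 0, 40], [0.7, 0, 0, 0, 0, 0, 40], [0.7, 0, 0, 0, 0, 0, 40], [0.7, 0, 0, 0, 0, 0, 40], [0.7, 0, 0, 0, 0, 0, 40], [0.7, 0, 0, 0, 0, 0, 40]]]'

```text
time_s: 11.15
eef_pos: [0.5679, 0.0895, 0.0267]
eef_rot: [0.001, 0.677, 0.736, -0.001]
wrist_force: [-2.4, -6.6, 5.5]
opening: 0.548
grasp_force: 62.9
```

Emit:
jog_arm --series '[[[0.7, 0, 0, 0, 0, 0, 40], [0.7, 0, 0, 0, 0, 0, 40], [0.7, 0, 0, 0, 0, 0, 40], [0.7, 0, 0, 0, 0, 0, 40], [0.7, 0, 0, 0, 0, 0, 40], [0.7, 0, 0, 0, 0, 0, 40], [0.7, 0, 0, 0, 0, 0, 40], [0.7, 0, 0, 0, 0, 0, 40], [0.7, 0, 0, 0, 0, 0, 40], [0.7, 0, 0, 0, 0, 0, 40]]]'

```text
time_s: 12.15
eef_pos: [0.5674, 0.0966, 0.0267]
eef_rot: [0.001, 0.677, 0.736, -0.001]
wrist_force: [-2.1, -8.0, 5.3]
opening: 0.556
grasp_force: 62.9
```

Emit:
jog_arm --series '[[[0.7, 0, 0, 0, 0, 0, 40], [0.7, 0, 0, 0, 0, 0, 40], [0.7, 0, 0, 0, 0, 0, 40], [0.7, 0, 0, 0, 0, 0, 40], [0.7, 0, 0, 0, 0, 0, 40], [0.7, 0, 0, 0, 0, 0, 40], [0.7, 0, 0, 0, 0, 0, 40], [0.7, 0, 0, 0, 0, 0, 40], [0.7, 0, 0, 0, 0, 0, 40], [0.7, 0, 0, 0, 0, 0, 40]]]'

```text
time_s: 13.15
eef_pos: [0.5668, 0.1037, 0.0266]
eef_rot: [0.001, 0.677, 0.736, -0.001]
wrist_force: [-2.7, -7.0, 5.7]
opening: 0.553
grasp_force: 62.9
```

Emit:
jog_arm --series '[[[0.7, 0, 0, 0, 0, 0, 40], [0.7, 0, 0, 0, 0, 0, 40], [0.7, 0, 0, 0, 0, 0, 40], [0.7, 0, 0, 0, 0, 0, 40], [0.7, 0, 0, 0, 0, 0, 40], [0.7, 0, 0, 0, 0, 0, 40], [0.7, 0, 0, 0, 0, 0, 40], [0.7, 0, 0, 0, 0, 0, 40], [0.7, 0, 0, 0, 0, 0, 40], [0.7, 0, 0, 0, 0, 0, 40]]]'

```text
time_s: 14.15
eef_pos: [0.5662, 0.1106, 0.0266]
eef_rot: [0.001, 0.677, 0.736, -0.001]
wrist_force: [-2.1, -6.6, 5.5]
opening: 0.551
grasp_force: 62.9
```

Emit:
jog_arm --series '[[[0.7, 0, 0, 0, 0, 0, 40], [0.7, 0, 0, 0, 0, 0, 40], [0.7, 0, 0, 0, 0, 0, 40], [0.7, 0, 0, 0, 0, 0, 40], [0.7, 0, 0, 0, 0, 0, 40], [0.7, 0, 0, 0, 0, 0, 40], [0.7, 0, 0, 0, 0, 0, 40], [0.7, 0, 0, 0, 0, 0, 40], [0.7, 0, 0, 0, 0, 0, 40], [0.7, 0, 0, 0, 0, 0, 40]]]'

```text
time_s: 15.15
eef_pos: [0.5656, 0.1176, 0.0266]
eef_rot: [0.001, 0.677, 0.736, -0.001]
wrist_force: [-1.2, -7.5, 5.2]
opening: 0.553
grasp_force: 62.9
```

Emit:
jog_arm --series '[[[3.5, 0, 0, 0, 0, 0, 40], [3.5, 0, 0, 0, 0, 0, 40], [3.5, 0, 0, 0, 0, 0, 40], [3.5, 0, 0, 0, 0, 0, 40], [3.5, 0, 0, 0, 0, 0, 40], [3.5, 0, 0, 0, 0, 0, 40], [3, 0, 0, 0, 0, 0, 40], [1.5, 0, 0, 0, 0, 0, 40], [0.8, 0, 0, 0, 0, 0, 40], [0.6, 0, 0, 0, 0, 0, 40]]]'

```text
time_s: 16.15
eef_pos: [0.5634, 0.1445, 0.0267]
eef_rot: [0.001, 0.677, 0.736, -0.0]
wrist_force: [-2.4, -6.9, 5.3]
opening: 0.552
grasp_force: 62.8
```

Emit:
jog_arm --series '[[[0.5, 0, 0, 0, 0, 0, 40], [0.5, 0, 0, 0, 0, 0, 40], [0.5, 0, 0, 0, 0, 0, 40], [0.5, 0, 0, 0, 0, 0, 40], [0.5, 0, 0, 0, 0, 0, 40], [0.5, 0, 0, 0, 0, 0, 40], [0.5, 0, 0, 0, 0, 0, 40], [0, 0, 0, 0, 0, 0, 40], [0, 0, 0, 0, 0, 0, 40], [0, 0, 0, 0, 0, 0, 40]]]'

```text
time_s: 17.15
eef_pos: [0.5631, 0.148, 0.0266]
eef_rot: [0.001, 0.677, 0.736, -0.0]
wrist_force: [-1.4, -7.0, 4.8]
opening: 0.554
grasp_force: 62.8
```

Emit:
jog_arm --series '[[[0.5, 0, 0, 0, 0, 0, 40], [0.5, 0, 0, 0, 0, 0, 40], [0.5, 0, 0, 0, 0, 0, 40], [0.5, 0, 0, 0, 0, 0, 40], [0.5, 0, 0, 0, 0, 0, 40], [0.5, 0, 0, 0, 0, 0, 40], [0.5, 0, 0, 0, 0, 0, 40], [0, 0, 0, 0, 0, 0, 40], [0, 0, 0, 0, 0, 0, 40], [0, 0, 0, 0, 0, 0, 40]]]'

```text
time_s: 18.15
eef_pos: [0.5629, 0.1515, 0.0267]
eef_rot: [0.001, 0.677, 0.736, -0.0]
wrist_force: [-2.0, -7.4, 4.5]
opening: 0.551
grasp_force: 62.8
```

Emit:
jog_arm --series '[[[0.5, 0, 0, 0, 0, 0, 40], [0.5, 0, 0, 0, 0, 0, 40], [0.5, 0, 0, 0, 0, 0, 40], [0.5, 0, 0, 0, 0, 0, 40], [0.5, 0, 0, 0, 0, 0, 40], [0.5, 0, 0, 0, 0, 0, 40], [0.5, 0, 0, 0, 0, 0, 40], [0, 0, 0, 0, 0, 0, 40], [0, 0, 0, 0, 0, 0, 40], [0, 0, 0, 0, 0, 0, 40]]]'

```text
time_s: 19.15
eef_pos: [0.5626, 0.155, 0.0267]
eef_rot: [0.001, 0.677, 0.736, -0.0]
wrist_force: [-1.2, -6.8, 4.7]
opening: 0.55
grasp_force: 62.8
```

Emit:
jog_arm --series '[[[0.5, 0, 0, 0, 0, 0, 40], [0.5, 0, 0, 0, 0, 0, 40], [0.5, 0, 0, 0, 0, 0, 40], [0.5, 0, 0, 0, 0, 0, 40], [0.5, 0, 0, 0, 0, 0, 40], [0.5, 0, 0, 0, 0, 0, 40], [0, 0, 0, 0, 0, 0, 40], [0, 0, 0, 0, 0, 0, 40], [0, 0, 0, 0, 0, 0, 40], [0, 0, 0, 0, 0, 0, 40]]]'

```text
time_s: 20.15
eef_pos: [0.5625, 0.1565, 0.0267]
eef_rot: [0.002, 0.677, 0.736, -0.001]
wrist_force: [-2.3, -13.7, 5.6]
opening: 0.554
grasp_force: 62.9
```

Emit:
jog_arm --series '[[[-4, 0, 0, 0, 0, 0, 40], [-12, 0, 0, 0, 0, 0, 40], [-20, 0, 0, 0, 0, 0, 40], [-24, 0, 0, 0, 0, 0, 40], [-26, 0, 0, 0, 0, 0, 40], [-26, 0, 0, 0, 0, 0, 40], [-24, 0, 0, 0, 0, 0, 40], [-16, 0, 0, 0, 0, 0, 40], [-7, 0, 0, 0, 0, 0, 40], [-2, 0, 0, 0, 0, 0, 40]]]'

```text
time_s: 21.15
eef_pos: [0.5753, -0.0006, 0.0266]
eef_rot: [-0.0, 0.677, 0.736, 0.001]
wrist_force: [-4.3, 7.5, 8.9]
opening: 0.552
grasp_force: 63.3
```

Emit:
jog_arm --series '[[[-0.7, 0, 0, 0, 0, 0, 40], [-0.7, 0, 0, 0, 0, 0, 40], [-0.7, 0, 0, 0, 0, 0, 40], [-0.7, 0, 0, 0, 0, 0, 40], [-0.7, 0, 0, 0, 0, 0, 40], [-0.7, 0, 0, 0, 0, 0, 40], [-0.7, 0, 0, 0, 0, 0, 40], [-0.7, 0, 0, 0, 0, 0, 40], [-0.7, 0, 0, 0, 0, 0, 40], [-0.7, 0, 0, 0, 0, 0, 40]]]'

```text
time_s: 22.15
eef_pos: [0.5758, -0.0064, 0.0266]
eef_rot: [-0.001, 0.677, 0.736, 0.001]
wrist_force: [-3.5, 6.7, 9.4]
opening: 0.554
grasp_force: 63.4
```

Emit:
jog_arm --series '[[[-0.7, 0, 0, 0, 0, 0, 40], [-0.7, 0, 0, 0, 0, 0, 40], [-0.7, 0, 0, 0, 0, 0, 40], [-0.7, 0, 0, 0, 0, 0, 40], [-0.7, 0, 0, 0, 0, 0, 40], [-0.7, 0, 0, 0, 0, 0, 40], [-0.7, 0, 0, 0, 0, 0, 40], [-0.7, 0, 0, 0, 0, 0, 40], [-0.7, 0, 0, 0, 0, 0, 40], [-0.7, 0, 0, 0, 0, 0, 40]]]'

```text
time_s: 23.15
eef_pos: [0.5763, -0.0134, 0.0266]
eef_rot: [-0.001, 0.677, 0.736, 0.001]
wrist_force: [-4.2, 6.3, 9.6]
opening: 0.552
grasp_force: 63.4
```

Emit:
jog_arm --series '[[[-0.7, 0, 0, 0, 0, 0, 40], [-0.7, 0, 0, 0, 0, 0, 40], [-0.7, 0, 0, 0, 0, 0, 40], [-0.7, 0, 0, 0, 0, 0, 40], [-0.7, 0, 0, 0, 0, 0, 40], [-0.7, 0, 0, 0, 0, 0, 40], [-0.7, 0, 0, 0, 0, 0, 40], [-0.7, 0, 0, 0, 0, 0, 40], [-0.7, 0, 0, 0, 0, 0, 40], [-0.7, 0, 0, 0, 0, 0, 40]]]'

```text
time_s: 24.15
eef_pos: [0.5769, -0.0204, 0.0267]
eef_rot: [-0.001, 0.677, 0.736, 0.001]
wrist_force: [-4.8, 6.6, 9.0]
opening: 0.551
grasp_force: 63.4
```

Emit:
jog_arm --series '[[[-0.7, 0, 0, 0, 0, 0, 40], [-0.7, 0, 0, 0, 0, 0, 40], [-0.7, 0, 0, 0, 0, 0, 40], [-0.7, 0, 0, 0, 0, 0, 40], [-0.7, 0, 0, 0, 0, 0, 40], [-0.7, 0, 0, 0, 0, 0, 40], [-0.7, 0, 0, 0, 0, 0, 40], [-0.7, 0, 0, 0, 0, 0, 40], [-0.7, 0, 0, 0, 0, 0, 40], [-0.7, 0, 0, 0, 0, 0, 40]]]'

```text
time_s: 25.15
eef_pos: [0.5775, -0.0273, 0.0267]
eef_rot: [-0.001, 0.677, 0.736, 0.001]
wrist_force: [-3.8, 5.7, 9.6]
opening: 0.553
grasp_force: 63.4
```

Emit:
jog_arm --series '[[[-0.7, 0, 0, 0, 0, 0, 40], [-0.7, 0, 0, 0, 0, 0, 40], [-0.7, 0, 0, 0, 0, 0, 40], [-0.7, 0, 0, 0, 0, 0, 40], [-0.7, 0, 0, 0, 0, 0, 40], [-0.7, 0, 0, 0, 0, 0, 40], [-0.7, 0, 0, 0, 0, 0, 40], [-0.7, 0, 0, 0, 0, 0, 40], [-0.7, 0, 0, 0, 0, 0, 40], [-0.7, 0, 0, 0, 0, 0, 40]]]'

```text
time_s: 26.15
eef_pos: [0.578, -0.0343, 0.0266]
eef_rot: [-0.001, 0.677, 0.736, 0.001]
wrist_force: [-4.7, 6.5, 9.0]
opening: 0.553
grasp_force: 63.4
```

Emit:
jog_arm --series '[[[-0.7, 0, 0, 0, 0, 0, 40], [-0.7, 0, 0, 0, 0, 0, 40], [-0.7, 0, 0, 0, 0, 0, 40], [-0.7, 0, 0, 0, 0, 0, 40], [-0.7, 0, 0, 0, 0, 0, 40], [-0.7, 0, 0, 0, 0, 0, 40], [-0.7, 0, 0, 0, 0, 0, 40], [-0.7, 0, 0, 0, 0, 0, 40], [-0.7, 0, 0, 0, 0, 0, 40], [-0.7, 0, 0, 0, 0, 0, 40]]]'

```text
time_s: 27.15
eef_pos: [0.5786, -0.0413, 0.0266]
eef_rot: [-0.001, 0.677, 0.736, 0.001]
wrist_force: [-4.6, 6.5, 8.8]
opening: 0.547
grasp_force: 63.5
```

Emit:
jog_arm --series '[[[-0.6, 0, 0, 0, 0, 0, 40], [-0.6, 0, 0, 0, 0, 0, 40], [-0.6, 0, 0, 0, 0, 0, 40], [-0.6, 0, 0, 0, 0, 0, 40], [-0.6, 0, 0, 0, 0, 0, 40], [-0.6, 0, 0, 0, 0, 0, 40], [-0.6, 0, 0, 0, 0, 0, 40], [-0.6, 0, 0, 0, 0, 0, 40], [-0.6, 0, 0, 0, 0, 0, 40], [-0.6, 0, 0, 0, 0, 0, 40]]]'

```text
time_s: 28.15
eef_pos: [0.5791, -0.0473, 0.0267]
eef_rot: [-0.001, 0.677, 0.736, 0.001]
wrist_force: [-5.2, 6.4, 10.3]
opening: 0.552
grasp_force: 63.5
```

Emit:
jog_arm --series '[[[-0.6, 0, 0, 0, 0, 0, 40], [-0.6, 0, 0, 0, 0, 0, 40], [-0.6, 0, 0, 0, 0, 0, 40], [-0.6, 0, 0, 0, 0, 0, 40], [-0.6, 0, 0, 0, 0, 0, 40], [-0.6, 0, 0, 0, 0, 0, 40], [-0.6, 0, 0, 0, 0, 0, 40], [-0.6, 0, 0, 0, 0, 0, 40], [-0.6, 0, 0, 0, 0, 0, 40], [-0.6, 0, 0, 0, 0, 0, 40]]]'

```text
time_s: 29.15
eef_pos: [0.5796, -0.0533, 0.0267]
eef_rot: [-0.001, 0.677, 0.736, 0.001]
wrist_force: [-5.3, 6.7, 9.9]
opening: 0.553
grasp_force: 63.5
```

Emit:
jog_arm --series '[[[-0.6, 0, 0, 0, 0, 0, 40], [-0.6, 0, 0, 0, 0, 0, 40], [-0.6, 0, 0, 0, 0, 0, 40], [-0.6, 0, 0, 0, 0, 0, 40], [-0.6, 0, 0, 0, 0, 0, 40], [-0.6, 0, 0, 0, 0, 0, 40], [-0.6, 0, 0, 0, 0, 0, 40], [-0.6, 0, 0, 0, 0, 0, 40], [-0.6, 0, 0, 0, 0, 0, 40], [-0.6, 0, 0, 0, 0, 0, 40]]]'

```text
time_s: 30.15
eef_pos: [0.5798, -0.0561, 0.0267]
eef_rot: [-0.003, 0.677, 0.736, 0.002]
wrist_force: [-4.8, 21.3, 13.8]
opening: 0.555
grasp_force: 63.9
```

Unexpected: 21 N at s ≈ -82 mm, above the stated maximum for the tight spot. I'll look before pushing further.

Run:
```python
from bench import ctrl
from h import *
o=ctrl.get_obs();print({k:np.round(o[k],3) for k in("time_s","wrist_force","torque","eef_pos")})
a=ctrl.camera("scene")
cv2.imwrite("pics/c1.png",cv2.resize(a["frame"][100:300,100:380],None,fx=2.8,fy=2.8))
b=ctrl.camera("wrist");cv2.imwrite("pics/w1.png",b["frame"])
print({k:np.round(ctrl.get_obs()[k],3) for k in("time_s","wrist_force","torque","eef_pos")})
```

```text
{'time_s': np.float64(30.15), 'wrist_force': array([-4.814, 21.255, 13.797]), 'torque': array([ 2.877,  0.703, -0.107]), 'eef_pos': array([ 0.58 , -0.056,  0.027])}
{'time_s': np.float64(30.25), 'wrist_force': array([-5.325, 11.416, 12.255]), 'torque': array([ 1.519,  0.767, -0.196]), 'eef_pos': array([ 0.58 , -0.058,  0.027])}
```

View pics/c1.png

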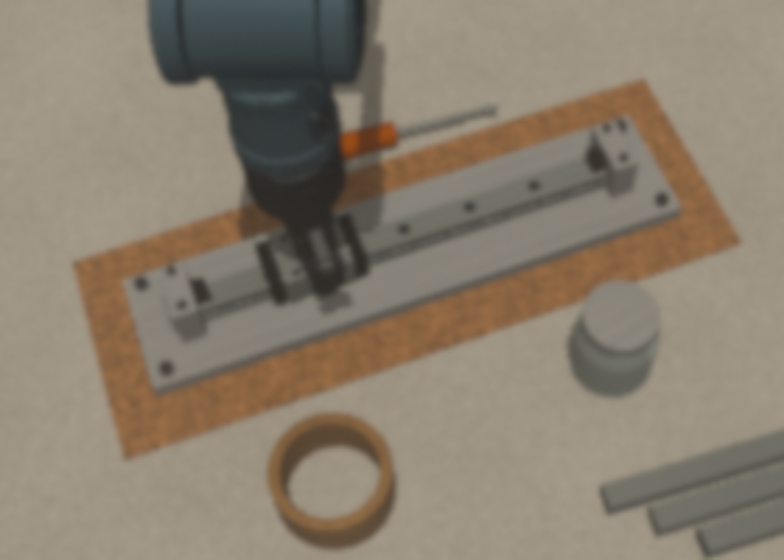

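View pics/w1.png

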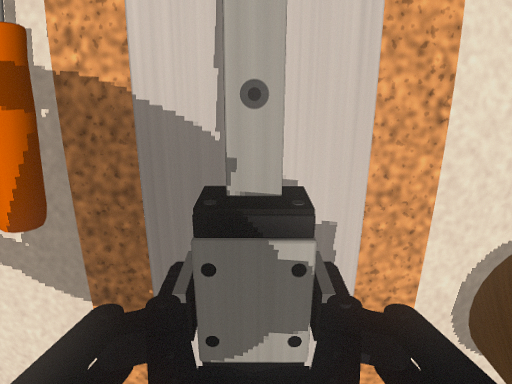

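Nothing is in the way: in the scene crop the carriage at (315,255) is well clear of the right stop at (185,300), and the wrist view shows a sound grip. So this is the tight spot breaking loose. I'll continue in smaller steps.

Emit:
jog_arm --series '[[[-0.4, 0, 0, 0, 0, 0, 40], [-0.4, 0, 0, 0, 0, 0, 40], [-0.4, 0, 0, 0, 0, 0, 40], [-0.4, 0, 0, 0, 0, 0, 40], [-0.4, 0, 0, 0, 0, 0, 40], [-0.4, 0, 0, 0, 0, 0, 40], [-0.4, 0, 0, 0, 0, 0, 40], [-0.4, 0, 0, 0, 0, 0, 40], [-0.4, 0, 0, 0, 0, 0, 40], [-0.4, 0, 0, 0, 0, 0, 40]]]'

```text
time_s: 31.25
eef_pos: [0.5803, -0.0625, 0.0267]
eef_rot: [-0.001, 0.677, 0.736, 0.001]
wrist_force: [-4.8, 10.9, 11.2]
opening: 0.553
grasp_force: 63.5
```

Emit:
jog_arm --series '[[[-0.4, 0, 0, 0, 0, 0, 40], [-0.4, 0, 0, 0, 0, 0, 40], [-0.4, 0, 0, 0, 0, 0, 40], [-0.4, 0, 0, 0, 0, 0, 40], [-0.4, 0, 0, 0, 0, 0, 40], [-0.4, 0, 0, 0, 0, 0, 40], [-0.4, 0, 0, 0, 0, 0, 40], [-0.4, 0, 0, 0, 0, 0, 40], [-0.4, 0, 0, 0, 0, 0, 40], [-0.4, 0, 0, 0, 0, 0, 40]]]'

```text
time_s: 32.25
eef_pos: [0.5808, -0.0673, 0.0267]
eef_rot: [-0.001, 0.677, 0.736, 0.001]
wrist_force: [-5.6, 6.1, 9.7]
opening: 0.553
grasp_force: 63.5
```

Emit:
jog_arm --series '[[[-0.4, 0, 0, 0, 0, 0, 40], [-0.4, 0, 0, 0, 0, 0, 40], [-0.4, 0, 0, 0, 0, 0, 40], [-0.4, 0, 0, 0, 0, 0, 40], [-0.4, 0, 0, 0, 0, 0, 40], [-0.4, 0, 0, 0, 0, 0, 40], [-0.4, 0, 0, 0, 0, 0, 40], [-0.4, 0, 0, 0, 0, 0, 40], [-0.4, 0, 0, 0, 0, 0, 40], [-0.4, 0, 0, 0, 0, 0, 40]]]'

```text
time_s: 33.25
eef_pos: [0.581, -0.0707, 0.0267]
eef_rot: [-0.001, 0.677, 0.736, 0.001]
wrist_force: [-4.0, 9.1, 10.6]
opening: 0.551
grasp_force: 63.6
```

Emit:
jog_arm --series '[[[-0.4, 0, 0, 0, 0, 0, 40], [-0.4, 0, 0, 0, 0, 0, 40], [-0.4, 0, 0, 0, 0, 0, 40], [-0.4, 0, 0, 0, 0, 0, 40], [-0.4, 0, 0, 0, 0, 0, 40], [-0.4, 0, 0, 0, 0, 0, 40], [-0.4, 0, 0, 0, 0, 0, 40], [-0.4, 0, 0, 0, 0, 0, 40], [-0.4, 0, 0, 0, 0, 0, 40], [-0.4, 0, 0, 0, 0, 0, 40]]]'

```text
time_s: 34.25
eef_pos: [0.5814, -0.0762, 0.0266]
eef_rot: [-0.0, 0.677, 0.736, 0.0]
wrist_force: [-5.4, 3.3, 9.5]
opening: 0.551
grasp_force: 63.3
```

Emit:
jog_arm --series '[[[-0.4, 0, 0, 0, 0, 0, 40], [-0.4, 0, 0, 0, 0, 0, 40], [-0.4, 0, 0, 0, 0, 0, 40], [-0.4, 0, 0, 0, 0, 0, 40], [-0.4, 0, 0, 0, 0, 0, 40], [-0.4, 0, 0, 0, 0, 0, 40], [-0.4, 0, 0, 0, 0, 0, 40], [-0.4, 0, 0, 0, 0, 0, 40], [-0.4, 0, 0, 0, 0, 0, 40], [-0.4, 0, 0, 0, 0, 0, 40]]]'

```text
time_s: 35.25
eef_pos: [0.5817, -0.0792, 0.0267]
eef_rot: [-0.001, 0.677, 0.736, 0.001]
wrist_force: [-5.3, 6.1, 10.1]
opening: 0.551
grasp_force: 63.4
```

The tight spot's middle is about y = -0.067: the peak came at about -0.057 and the pull-off at about -0.076. Now on to the right buffer.

Emit:
jog_arm --series '[[[-1.5, 0, 0, 0, 0, 0, 40], [-3, 0, 0, 0, 0, 0, 40], [-3.5, 0, 0, 0, 0, 0, 40], [-3.5, 0, 0, 0, 0, 0, 40], [-3.5, 0, 0, 0, 0, 0, 40], [-2.5, 0, 0, 0, 0, 0, 40], [-1, 0, 0, 0, 0, 0, 40], [-0.6, 0, 0, 0, 0, 0, 40], [-0.5, 0, 0, 0, 0, 0, 40], [-0.4, 0, 0, 0, 0, 0, 40]]]'

```text
time_s: 36.25
eef_pos: [0.5833, -0.0992, 0.0266]
eef_rot: [-0.001, 0.677, 0.736, 0.001]
wrist_force: [-4.8, 6.9, 10.5]
opening: 0.551
grasp_force: 63.5
```

Emit:
jog_arm --series '[[[-0.5, 0, 0, 0, 0, 0, 40], [-0.5, 0, 0, 0, 0, 0, 40], [-0.5, 0, 0, 0, 0, 0, 40], [-0.5, 0, 0, 0, 0, 0, 40], [-0.5, 0, 0, 0, 0, 0, 40], [-0.5, 0, 0, 0, 0, 0, 40], [-0.5, 0, 0, 0, 0, 0, 40], [0, 0, 0, 0, 0, 0, 40], [0, 0, 0, 0, 0, 0, 40], [0, 0, 0, 0, 0, 0, 40]]]'

```text
time_s: 37.25
eef_pos: [0.5836, -0.1027, 0.0266]
eef_rot: [-0.001, 0.677, 0.736, 0.0]
wrist_force: [-6.0, 5.8, 9.4]
opening: 0.553
grasp_force: 63.5
```

Emit:
jog_arm --series '[[[-0.5, 0, 0, 0, 0, 0, 40], [-0.5, 0, 0, 0, 0, 0, 40], [-0.5, 0, 0, 0, 0, 0, 40], [-0.5, 0, 0, 0, 0, 0, 40], [-0.5, 0, 0, 0, 0, 0, 40], [-0.5, 0, 0, 0, 0, 0, 40], [0, 0, 0, 0, 0, 0, 40], [0, 0, 0, 0, 0, 0, 40], [0, 0, 0, 0, 0, 0, 40], [0, 0, 0, 0, 0, 0, 40]]]'

```text
time_s: 38.25
eef_pos: [0.5838, -0.105, 0.0266]
eef_rot: [-0.001, 0.677, 0.736, 0.001]
wrist_force: [-5.9, 8.3, 11.0]
opening: 0.556
grasp_force: 63.7
```

Emit:
jog_arm --series '[[[-0.5, 0, 0, 0, 0, 0, 40], [-0.5, 0, 0, 0, 0, 0, 40], [-0.5, 0, 0, 0, 0, 0, 40], [-0.5, 0, 0, 0, 0, 0, 40], [0, 0, 0, 0, 0, 0, 40], [0, 0, 0, 0, 0, 0, 40], [0, 0, 0, 0, 0, 0, 40], [0, 0, 0, 0, 0, 0, 40], [0, 0, 0, 0, 0, 0, 40], [0, 0, 0, 0, 0, 0, 40]]]'

```text
time_s: 39.25
eef_pos: [0.5839, -0.1059, 0.0266]
eef_rot: [-0.002, 0.677, 0.736, 0.001]
wrist_force: [-5.2, 13.3, 12.5]
opening: 0.553
grasp_force: 63.8
```

Emit:
jog_arm --series '[[[2, 0, 0, 0, 0, 0, 40], [4, 0, 0, 0, 0, 0, 40], [4, 0, 0, 0, 0, 0, 40], [4, 0, 0, 0, 0, 0, 40], [4, 0, 0, 0, 0, 0, 40], [3, 0, 0, 0, 0, 0, 40], [1.5, 0, 0, 0, 0, 0, 40], [0.5, 0, 0, 0, 0, 0, 40], [0.3, 0, 0, 0, 0, 0, 40], [0.3, 0, 0, 0, 0, 0, 40]]]'

```text
time_s: 40.25
eef_pos: [0.5824, -0.0876, 0.0266]
eef_rot: [0.001, 0.677, 0.736, -0.001]
wrist_force: [-5.6, -7.2, 6.3]
opening: 0.552
grasp_force: 63.0
```

Emit:
jog_arm --series '[[[0.3, 0, 0, 0, 0, 0, 40], [0.3, 0, 0, 0, 0, 0, 40], [0.3, 0, 0, 0, 0, 0, 40], [0.3, 0, 0, 0, 0, 0, 40], [0.3, 0, 0, 0, 0, 0, 40], [0.3, 0, 0, 0, 0, 0, 40], [0.3, 0, 0, 0, 0, 0, 40], [0.3, 0, 0, 0, 0, 0, 40], [0.3, 0, 0, 0, 0, 0, 40], [0.3, 0, 0, 0, 0, 0, 40]]]'

```text
time_s: 41.25
eef_pos: [0.5822, -0.0846, 0.0266]
eef_rot: [0.001, 0.677, 0.736, -0.001]
wrist_force: [-5.2, -7.7, 5.6]
opening: 0.55
grasp_force: 63.0
```

Emit:
jog_arm --series '[[[0.3, 0, 0, 0, 0, 0, 40], [0.3, 0, 0, 0, 0, 0, 40], [0.3, 0, 0, 0, 0, 0, 40], [0.3, 0, 0, 0, 0, 0, 40], [0.3, 0, 0, 0, 0, 0, 40], [0.3, 0, 0, 0, 0, 0, 40], [0.3, 0, 0, 0, 0, 0, 40], [0.3, 0, 0, 0, 0, 0, 40], [0.3, 0, 0, 0, 0, 0, 40], [0.3, 0, 0, 0, 0, 0, 40]]]'

```text
time_s: 42.25
eef_pos: [0.5819, -0.0816, 0.0267]
eef_rot: [0.001, 0.677, 0.736, -0.001]
wrist_force: [-3.8, -6.5, 5.9]
opening: 0.552
grasp_force: 63.0
```

Emit:
jog_arm --series '[[[0.3, 0, 0, 0, 0, 0, 40], [0.3, 0, 0, 0, 0, 0, 40], [0.3, 0, 0, 0, 0, 0, 40], [0.3, 0, 0, 0, 0, 0, 40], [0.3, 0, 0, 0, 0, 0, 40], [0.3, 0, 0, 0, 0, 0, 40], [0.3, 0, 0, 0, 0, 0, 40], [0.3, 0, 0, 0, 0, 0, 40], [0.3, 0, 0, 0, 0, 0, 40], [0.3, 0, 0, 0, 0, 0, 40]]]'

```text
time_s: 43.25
eef_pos: [0.5817, -0.0786, 0.0267]
eef_rot: [0.001, 0.677, 0.736, -0.001]
wrist_force: [-4.6, -7.0, 5.5]
opening: 0.551
grasp_force: 63.0
```

Emit:
jog_arm --series '[[[0.3, 0, 0, 0, 0, 0, 40], [0.3, 0, 0, 0, 0, 0, 40], [0.3, 0, 0, 0, 0, 0, 40], [0.3, 0, 0, 0, 0, 0, 40], [0.3, 0, 0, 0, 0, 0, 40], [0.3, 0, 0, 0, 0, 0, 40], [0.3, 0, 0, 0, 0, 0, 40], [0.3, 0, 0, 0, 0, 0, 40], [0.3, 0, 0, 0, 0, 0, 40], [0.3, 0, 0, 0, 0, 0, 40]]]'

```text
time_s: 44.25
eef_pos: [0.5815, -0.0768, 0.0267]
eef_rot: [0.002, 0.677, 0.736, -0.001]
wrist_force: [-5.2, -12.7, 4.2]
opening: 0.551
grasp_force: 62.8
```

Emit:
jog_arm --series '[[[0.3, 0, 0, 0, 0, 0, 40], [0.3, 0, 0, 0, 0, 0, 40], [0.3, 0, 0, 0, 0, 0, 40], [0.3, 0, 0, 0, 0, 0, 40], [0.3, 0, 0, 0, 0, 0, 40], [0.3, 0, 0, 0, 0, 0, 40], [0.3, 0, 0, 0, 0, 0, 40], [0.3, 0, 0, 0, 0, 0, 40], [0.3, 0, 0, 0, 0, 0, 40], [0.3, 0, 0, 0, 0, 0, 40]]]'

```text
time_s: 45.25
eef_pos: [0.5813, -0.0741, 0.0267]
eef_rot: [0.002, 0.677, 0.736, -0.001]
wrist_force: [-4.8, -13.5, 4.6]
opening: 0.552
grasp_force: 62.8
```

The return peak is at about -0.0755, which confirms the middle at about -0.0665. I'll move there and settle.

Emit:
jog_arm --series '[[[1, 0, 0, 0, 0, 0, 40], [1, 0, 0, 0, 0, 0, 40], [1, 0, 0, 0, 0, 0, 40], [1, 0, 0, 0, 0, 0, 40], [1, 0, 0, 0, 0, 0, 40], [0.5, 0, 0, 0, 0, 0, 40], [0.5, 0, 0, 0, 0, 0, 40], [0, 0, 0, 0, 0, 0, 40], [0, 0, 0, 0, 0, 0, 40], [0, 0, 0, 0, 0, 0, 40]]]'

```text
time_s: 46.25
eef_pos: [0.5806, -0.0656, 0.0267]
eef_rot: [0.001, 0.677, 0.736, -0.0]
wrist_force: [-4.6, -3.4, 8.2]
opening: 0.551
grasp_force: 63.3
```

Emit:
jog_arm --series '[[[-0.5, 0, 0, 0, 0, 0, 40], [0, 0, 0, 0, 0, 0, 85], [0, 0, 0, 0, 0, 0, 85], [0, 0, 0, 0, 0, 0, 85], [0, 0, 0, 0, 0, 0, 85], [0, 0, 0, 0, 0, 0, 85], [0, 0, 0, 0, 0, 0, 85], [0, 0, 0, 0, 0, 0, 85], [0, 0, 0, 0, 0, 0, 85], [0, 0, 0, 0, 0, 0, 85]]]'

```text
time_s: 47.25
eef_pos: [0.5805, -0.0652, 0.0253]
eef_rot: [-0.0, 0.677, 0.736, 0.0]
wrist_force: [-0.1, -0.3, -0.1]
opening: 0.992
grasp_force: 0.0
```

Emit:
jog_arm --series '[[[0, 0, -5, 0, 0, 0, 85], [0, 0, -15, 0, 0, 0, 85], [0, 0, -20, 0, 0, 0, 85], [0, 0, -20, 0, 0, 0, 85], [0, 0, -20, 0, 0, 0, 85], [0, 0, -20, 0, 0, 0, 85], [0, 0, -20, 0, 0, 0, 85], [0, 0, -15, 0, 0, 0, 85], [0, 0, -5, 0, 0, 0, 85], [0, 0, 0, 0, 0, 0, 85]]]'

```text
time_s: 48.25
eef_pos: [0.581, -0.0653, 0.1664]
eef_rot: [0.001, 0.677, 0.736, 0.0]
wrist_force: [-0.4, 0.1, 0.4]
opening: 0.993
grasp_force: 0.0
```

Run:
```python
from bench import ctrl
from h import *
c=ctrl.camera("wrist");cv2.imwrite("pics/w2.png",c["frame"]);P=cloud(c);z=P[...,2]
m=((z>.05)&(z<.0605)).astype(np.uint8);N,L,S,_=cv2.connectedComponentsWithStats(m)
for i in 1+np.argsort(-S[1:,4])[:2]:
    v,u=np.where(L==i);print(len(u),cv2.minAreaRect(np.float32(plane(c,np.c_[u,v],.0575)[:,:2]*1000)))
o=ctrl.get_obs();print(o["time_s"],o["eef_pos"],o["wrist_force"],o["opening"])
```

```text
5875 ((580.784912109375, -65.63554382324219), (47.697914123535156, 84.21958923339844), 4.780553340911865)
598 ((587.8848876953125, -152.1326446533203), (49.500022888183594, 18.957292556762695), 4.77200174331665)
48.3 [ 0.58038569 -0.06512157  0.16527619] [-0.11183667 -0.35259168 -0.31727353] 0.9924494613335357
```

The carriage is standing at y = -0.0656, released, within 1 mm of the estimated middle, and the arm is clear. Handing in.

```bash
python3 -c "
from bench import ctrl
print(ctrl.hand_in())"
```

```text
the job is handed in; nothing more can be done
None
```

I ran the carriage gently against the left buffer and then the right, and handed the job in at 48 s; it now stands released about 1 mm from my estimate of the tight spot's middle, roughly 91 mm right of mid-rail, with the arm clear (`hand_in()` gave no verdict).

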